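Load the keyed dish carrier into the plate viewer and lock it

ROBOT

A 6-joint arm with a two-finger parallel gripper is mounted at the origin on a cart in front of the work surface, level with it; the furniture and walls round the work are solid. World frame = base frame: x ahead of the robot, y to its left, z up, the work surface at z = 0. Lengths are in mm, angles in rad, forces in N, time in s.
With the tool pointing down it reaches from about 425 to 1125 mm from the base axis. Payload 14.9 kg.
Tool frame: the origin (TCP) lies at the very end of the fingers, on their centre line; the grasp point (between the pads) lies 19 mm behind it; z points along the fingers, y is the line along which they close (so a half turn about z gives the same grasp; the last joint's range is limited). The gripper opens to 91 mm and grips with 3 to 60 N. Pads are 32 mm wide; open, the fingers measure 118 mm over their backs; the gripper's body (76 mm by 178 mm) begins 60 mm behind the grasp point.
Start: joints at [1.072, 0.379, 1.734, -0, 1.028, -0.033], TCP at [314.405, 625.433, 175.432] pointing down, gripper open.
Joint ranges: [-2.77, 2.77], [-0.74, 2.19], [0, 2.66], [-1.06, 4.2], [0.31, 2.87], [-3.08, 3.08]. Speed limits (rad/s): [1.89, 1.89, 2.39, 3.14, 3.14, 3.14].

INTERFACE

Orientations are given as a rotation vector (axis times angle).
In Python, from workcell import manip, eyes, models gives the robot as it stands. Calls block until the motion is done:
- manip.move_pose(position, orientation): joint-space move of the TCP to a pose.
- manip.move_l(position, frame=None, vel=150, stop_force=None): straight line of the TCP; frame=None keeps the orientation; vel is the mean speed in mm/s. With stop_force (N) it stops when the force on the tool has changed by that much, and returns True; else False.
- manip.move_joints(angles): joint-space move.
- manip.set_gripper(opening, effort=None): finger opening in mm; effort is the grip in N (None keeps the last); returns when the fingers have stopped.
- manip.sleep(seconds).
- manip.inverse_kinematics(position, orientation): joint angles nearest the present ones, or None.
- manip.read_state(): the state.
- eyes.capture(name): name is "scene" or "side" or "wrist"; returns a dict with "pixels" (480x640x3 uint8, red, green, blue), "z_map" (480x640 float32, mm along the optical axis (not along the pixel's ray), 0 where there is no reading), "K" (3x3 intrinsics, pixels), "k1" (the pictures are not rectified: a ray, as slopes to the right and down, at radius r is drawn at 1 + k1 r^2 times it, then the intrinsics apply), "cam_to_world" (4x4, takes a point from camera to world coordinates). Camera axes: x right, y down, z forward; pixel columns grow to the right and rows downward; lengths in mm; the calibration is good to about 2 mm. A picture is of the moment at which its call begins.
A pose or a line that the arm cannot do raises manip.PlanningError and nothing moves.
- manip.sign_off(): hands the job in; it is judged then, once.
Trained networks look in the newest picture that a camera, given by its name, has taken for a name from the list of things; names that differ only in an ending like _2 or _b are one class to them, and where a whole thing is asked for, a point or a joint stands for the part that bears it (a point fixed in the world has none). Each returns a list of dicts, best first, with "p" (0 to 1); they miss things now and then, are a little off and sometimes report something else, mostly with a low value. They report only what shows in the picture. A call takes as long as a camera call.
- models.masks_of(query, camera): "mask" (480x640 bool, what is visible of it).
- models.pinpoint(query, camera): "at" ([x, y, z] in mm, in world coordinates, good to about 4 mm: a listed point, or the origin of a listed thing).
The state is a dict: "time_s": time; "qpos": joint angles; "joint_velocities": joint speeds; "tau": joint torques, N m; "eef_pos": TCP position; "ee_rot": TCP orientation; "wrist_force": force on the tool from outside, world axes, zero at the start; "moment": the same for the moment, N m; "finger_gap": finger opening in mm; "grip_force": force on a finger pad.
Only numpy, scipy, OpenCV 4.12 (cv2) and the standard library are available. Lean on these libraries where they do the work, as an engineer would, in place of code of your own. Each camera call takes 0.05 s, during which the arm holds its last target. There are 200 camera calls.

TASK

The dish carrier sits twisted in the round well of the small plate viewer. Without lifting it out, turn it by its upright post until its two flats line up with the slot, push it along the slot until it is fully home under the hood with the post trailing, then swing the gate arm fully shut across the slot behind the post. Leave the spare dish, tape roll and beaker standing round the viewer where they are.

Things in the scene. Friction and masses are not known exactly. Their poses are not given: they have to be found in the camera images.
- dock: Plate viewer, fixed: grey base plate 245 x 150 x 6 mm with an 8 mm thick aluminium wall, top 20 mm high, forming a round well (inner radius 60 mm) that opens along the dock's +x into a straight slot 96.5 mm wide (mouth tapered from 104 mm) under a hood. Origin: on the worktop under the well's centre. x runs from the well along the slot, away from the robot give or take 20 degrees; y left of that; z up.
- hood (a point): Centre of the top of the dock's white hood, at the dock's x = 109 mm, 58 mm high: 104 x 126 mm, black lens disc on top, underside 44 mm high, open towards the well; it covers the slot from the dock's x = 57 to 161 mm. The end stop in it is at x = 148.5 mm.
- carrier: Loose white disc, 14 mm thick, radius 58 mm, two parallel flats 94 mm apart, 0.4 to 0.6 kg, slippery, clear dish fixed on it (62 mm across, top 34 mm above the worktop). Origin: centre of underside, 6 mm above the worktop. x axis parallel to the flats; post at its x = -46 mm. Starts in the well, turned 34 to 80 deg clockwise from the dock (post on the left); enters the slot at the dock's yaw, within some 3 deg.
- post (a point): Centre of the top of the carrier's steel post: diameter 12 mm, from 20 to 62 mm above the worktop; it can be pushed from any side. With the carrier home it is at the dock's x = 44 mm, y = 0, just outside the hood, under which it cannot pass.
- home (a point): Fixed point of the dock, at its x = 90 mm, y = 0, 6 mm high: where the carrier's origin must come to lie, its front then against the end stop.
- gate (a joint): Angle of the gate arm. 0 = shut against its stop: the arm points along the dock's +y across the slot, 2.5 mm behind the post of a carrier that is home. Grows as it opens, counter-clockwise from above: 1.57 = pointing along the dock's -x, limit 2.75 = out to the right. Starts at 2.0 to 2.6, stays where left (friction 0.05 N m). The post blocks it until the carrier is home.
- gate_pivot (a point): Top of the gate's upright pivot, fixed at the dock's x = 29.5 mm, y = -82 mm, 38 mm high. The gate is a steel arm, 12 mm wide, 26 to 36 mm above the worktop.
- gate_pin (a point): Centre of the top of the black upright pin at the end of the gate arm: diameter 14 mm, 100 mm from the pivot axis, from 36 to 62 mm above the worktop; push it sideways to swing the gate.
- spare_dish: Clear dish, 62 mm diameter, 15 mm high, standing left of the dock; origin under its centre. Leave alone.
- tape_roll: Roll of tape lying flat, 66 mm diameter, 19 mm high, right of the dock's hood; origin under its centre. Leave alone.
- beaker: Small clear beaker, 56 mm diameter, 68 mm high, left of the dock's hood; origin under its centre. Leave alone.

How it is judged:
By the outcome, as a careful person would: the job done as asked, in the order asked, and still so for the second after the job is handed in, with the robot touching nothing.
It also fails if it takes over 72 s, if anything falls off the work surface, if the arm or the gripper's body presses on something with over 40 N, if the wrist force passes 120 N, or if a joint passes its speed limit or range.

## Working session

There is one attempt and no reset: what is moved stays moved. The work goes in short steps, each a Python script; the robot and the scene stay as the last script left them, time stands still between calls to the robot, and variables do not carry over. Pictures are saved under pics/ and viewed, at most 10 in all, crops included, and the job is handed in when it is done.

```bash
mkdir -p pics; ls
python3 - <<'E'
from workcell import manip, eyes, models
import cv2, numpy as np
for c in ("scene","side"):
    o=eyes.capture(c); cv2.imwrite(f"pics/{c}0.png",o["pixels"][:,:,::-1])
    print(c,o["cam_to_world"][:3,3].round())
    for q in ("dock","hood","carrier","post","home","gate_pivot","gate_pin","spare_dish","tape_roll","beaker"):
        r=models.pinpoint(q,c)
        print(q,[(round(d["p"],2),np.round(d["at"],1).tolist()) for d in r[:2]])
s=manip.read_state();print(s["time_s"],s["ee_rot"],s["wrist_force"],s["finger_gap"])
E
```

```text
pics
scene [  22. -273.  706.]
dock []
hood [(0.62, [626.5, 201.3, 55.9])]
carrier [(0.85, [521.0, 168.0, 7.1])]
post [(0.76, [501.7, 199.5, 66.2])]
home [(0.94, [609.4, 197.0, 7.8])]
gate_pivot [(0.94, [576.6, 102.8, 39.9]), (0.44, [609.6, 196.8, 8.3])]
gate_pin [(0.75, [559.4, -0.7, 62.0])]
spare_dish [(0.85, [487.5, 306.9, -2.6])]
tape_roll []
beaker [(0.91, [600.5, 359.2, 1.7])]
side [ 395. -609.  690.]
dock [(0.97, [521.4, 166.0, 0.6])]
hood [(0.58, [626.2, 204.8, 59.2])]
carrier [(0.89, [528.9, 166.8, 4.7])]
post [(0.71, [500.8, 207.9, 62.6])]
home [(0.63, [612.1, 193.3, 7.9])]
gate_pivot [(0.82, [584.9, 99.9, 40.1])]
gate_pin [(0.72, [558.0, 2.5, 65.3])]
spare_dish [(0.93, [491.2, 306.7, 1.5]), (0.51, [610.6, 195.8, 8.1])]
tape_roll [(0.75, [675.4, 54.1, -0.8]), (0.64, [498.4, 208.0, 59.2])]
beaker [(0.7, [599.9, 360.6, 1.7])]
1.1 [ 7.25020117e-01  3.05678396e+00 -3.00410595e-05] [-0.19519346 -1.08948905 -0.70641836] 91.30305301099459
```

View pics/scene0.png

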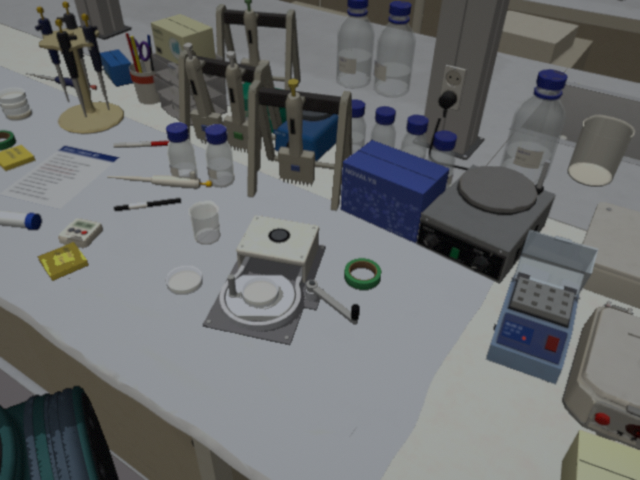

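View pics/side0.png

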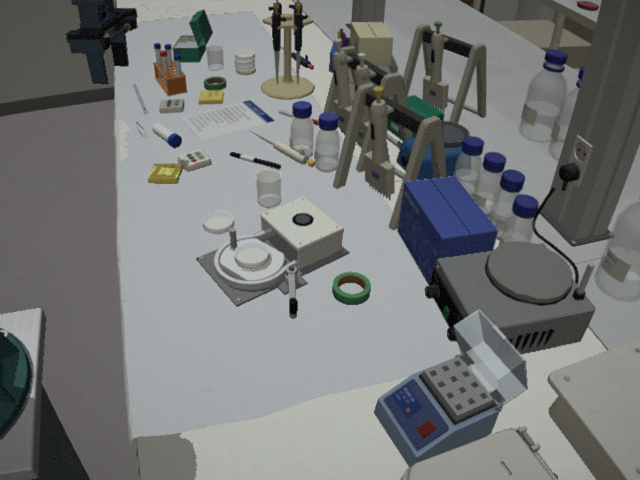

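The scene picture shows the dock at about (262,280), with the post on the left at (232,285), the gate pin out right at (354,312), and the hood at (280,240). The side picture agrees. The dock yaw is about 19°. Next I take a close look with the wrist camera.

```bash
cat > h.py <<'E'
from workcell import manip, eyes, models
import numpy as np, cv2
from scipy.spatial.transform import Rotation as R
def down(a): return (R.from_euler('z',a)*R.from_euler('x',np.pi)).as_rotvec()
def rep(c,qs):
    o=eyes.capture(c)
    for q in qs:
        print(c,q,[(round(d["p"],2),np.round(d["at"],1).tolist()) for d in models.pinpoint(q,c)[:2]])
    return o
def st():
    s=manip.read_state(); print(round(s["time_s"],2),np.round(s["eef_pos"],1),np.round(s["wrist_force"],1),round(s["finger_gap"],1),np.round(s["grip_force"],1)); return s
E
python3 - <<'E'
from h import *
for a in (19,199):
    print(a,np.round(manip.inverse_kinematics([520,170,330],down(np.radians(a))),2))
a=199
q=manip.inverse_kinematics([520,170,330],down(np.radians(a)))
if abs(q[5])>2.6: a=19
manip.move_pose([520,170,330],down(np.radians(a)))
o=rep("wrist",("dock","hood","carrier","post","home","gate_pivot","gate_pin"))
print(o["cam_to_world"].round(2),o["K"],o["k1"])
cv2.imwrite("pics/w1.png",o["pixels"][:,:,::-1]);st()
E
```

```text
19 [ 0.27 -0.02  1.92 -0.    1.25  1.51]
199 [ 0.27 -0.02  1.92  0.    1.25 -1.63]
wrist dock [(0.48, [556.8, 2.3, 66.5])]
wrist hood [(0.9, [625.8, 202.4, 54.6])]
wrist carrier [(0.73, [526.9, 170.1, 6.8]), (0.56, [625.6, 201.9, 55.7])]
wrist post [(0.78, [496.9, 202.5, 58.3])]
wrist home []
wrist gate_pivot [(0.9, [584.0, 99.5, 37.0])]
wrist gate_pin [(0.64, [556.1, 1.5, 63.5])]
[[-3.3000e-01  9.1000e-01  2.6000e-01  4.4534e+02]
 [ 9.5000e-01  3.1000e-01  9.0000e-02  1.4578e+02]
 [-0.0000e+00  2.8000e-01 -9.6000e-01  5.3803e+02]
 [ 0.0000e+00  0.0000e+00  0.0000e+00  1.0000e+00]] [[385.67750444   0.         326.91888131]
 [  0.         385.67750444 239.74029956]
 [  0.           0.           1.        ]] 0.029433736159669235
3.39 [520.  170.2 329.9] [-0.4  0.3  0.3] 91.1 0.0
```

View pics/w1.png

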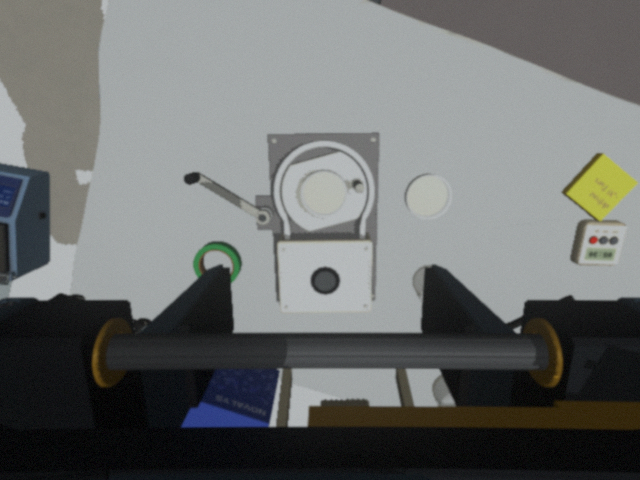

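The wrist picture shows the dock clearly: well (324,190), post (359,186), lens (325,281), gate pivot (264,216) and pin (193,178). Next I fit the dock pose from the depth cloud.

```bash
cat >> h.py <<'E'
def cloud(o):
    K=o["K"]; v,u=np.mgrid[0:480,0:640].astype(np.float64)
    D=np.array([o["k1"],0,0,0,0])
    n=cv2.undistortPoints(np.stack([u.ravel(),v.ravel()],1)[:,None],K,D)[:,0]
    z=o["z_map"].ravel().astype(float)
    P=np.c_[n*z[:,None],z]@o["cam_to_world"][:3,:3].T+o["cam_to_world"][:3,3]
    P[z<=0]=np.nan
    return P.reshape(480,640,3)
def ray(o,u,v,zw):
    n=cv2.undistortPoints(np.array([[[u,v]]],float),o["K"],np.array([o["k1"],0,0,0,0]))[0,0]
    d=o["cam_to_world"][:3,:3]@np.r_[n,1]; c=o["cam_to_world"][:3,3]
    return c+d*(zw-c[2])/d[2]
E
python3 - <<'E'
from h import *
o=eyes.capture("wrist"); P=cloud(o)
def near(c,r,z0,z1):
    m=(np.hypot(P[...,0]-c[0],P[...,1]-c[1])<r)&(P[...,2]>z0)&(P[...,2]<z1); return P[m]
H=near((626,202),95,52,64); rc=cv2.minAreaRect(H[:,:2].astype(np.float32)); print("hood",len(H),H[:,2].mean(),rc)
tab=near((450,300),60,-10,10); print("table z",np.median(tab[:,2]))
W=near((522,166),75,16,25); print("wall+",len(W))
po=near((500,204),18,50,70); print("post",len(po),po.mean(0) if len(po) else 0)
pi=near((557,2),18,50,70); print("pin",len(pi),pi.mean(0) if len(pi) else 0)
print("lens",ray(o,325,281,58),"post",ray(o,359,186,62),"pivot",ray(o,264,216,38),"pin",ray(o,192,178,62))
# wall top: bright ring by z; robust outer radius fit on rear part
from scipy.optimize import least_squares
th=np.radians(18.7); l=np.array([np.cos(th),np.sin(th)])
q=W[:,:2]-[522,166]; s=W[(q@l<20)&(np.hypot(*q.T)>52)]
f=least_squares(lambda c:np.hypot(s[:,0]-c[0],s[:,1]-c[1])-64,[522,166],loss='soft_l1')
print("well",f.x,len(s),np.abs(f.fun).mean())
for q in ("hood","post"):
    m=models.masks_of(q,"wrist")
    for k in m[:1]:
        M=k["mask"].astype(np.uint8); print(q,k["p"],M.sum(),cv2.minAreaRect(np.argwhere(M)[:,::-1].astype(np.float32)))
g=cv2.resize(o["pixels"][110:330,160:420],None,fx=2.7,fy=2.7,interpolation=cv2.INTER_CUBIC)
cv2.imwrite("pics/w2.png",g[:,:,::-1])
E
```

```text
hood 6737 57.040546615129415 ((627.8490600585938, 204.547119140625), (104.17868041992188, 126.05546569824219), 19.616979598999023)
table z 0.28848922964465373
wall+ 4629
post 81 [499.40567349 205.4579392   59.66761091]
pin 126 [557.13655432   5.53429292  59.58094334]
lens [632.14021932 206.65943725  58.        ] post [497.68857694 204.9877891   62.        ] pivot [578.65542548 102.74728146  38.        ] pin [555.28429301   8.32000263  62.        ]
well [526.73784803 167.94723372] 1410 3.575003905650176
hood 0.78 14879 ((282.603271484375, 223.09144592285156), (179.80465698242188, 195.68374633789062), 89.02897644042969)
post 0.6 5236 ((323.9481506347656, 190.6804962158203), (69.69773864746094, 85.86608123779297), 75.0685806274414)
```

View pics/w2.png

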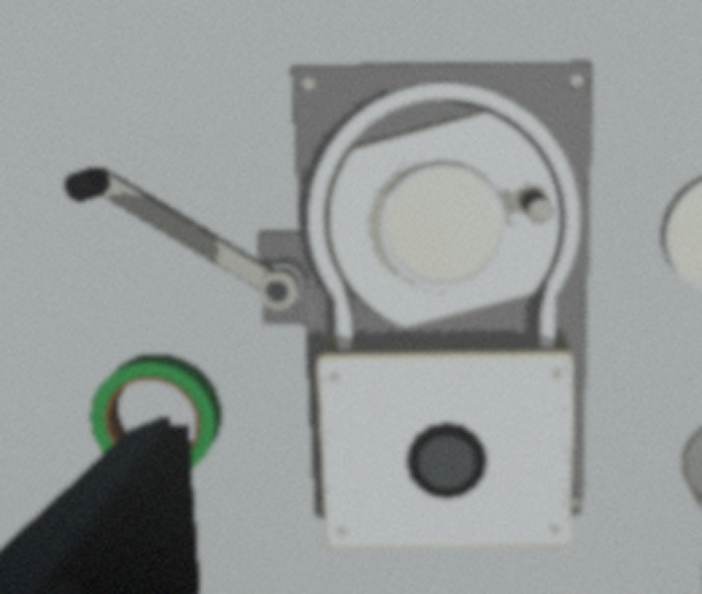

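The dock is at (525.5, 168), yaw 19.6°. The carrier is about 74° clockwise of it. I'll grip the post with the fingers closing tangentially, then turn it.

```bash
cat >> h.py <<'E'
D0=np.array([525.5,168.0]); Y=np.radians(19.6)
def dk(x,y,z):
    c,s=np.cos(Y),np.sin(Y); return [D0[0]+c*x-s*y, D0[1]+s*x+c*y, z]
def todk(p):
    d=np.array(p)[:2]-D0; c,s=np.cos(Y),np.sin(Y); return np.array([c*d[0]+s*d[1],-s*d[0]+c*d[1]])
Z=38
def turn(phi,r=53,z=Z):  # post at dock angle phi
    return dk(r*np.cos(phi),r*np.sin(phi),z), down(Y+phi)
E
python3 - <<'E'
from h import *
p=todk((499,206)); phi=np.arctan2(p[1],p[0]); print(p,np.degrees(phi))
pos,o=turn(phi,z=110); manip.set_gripper(36,15); manip.move_pose(pos,o)
print(np.round(manip.read_state()["qpos"],2))
print(manip.move_l(turn(phi)[0],vel=100,stop_force=8)); st()
manip.set_gripper(5,15); st()
for f in np.linspace(phi,np.pi,7)[1:]:
    a,b=turn(f)
    if manip.move_l(a,b,vel=60,stop_force=35): print("stop",np.degrees(f)); break
    st()
E
```

```text
[-12.21736285  44.6876498 ] 105.29070150750482
[ 0.36  0.22  2.09 -0.    0.83 -0.25]
False
6.61 [495.6 211.6  38.5] [ 0.1  0.1 -0.1] 35.7 0.0
7.26 [495.2 211.5  38. ] [ 0.  -0.5 -0.3] 5.2 0.0
7.62 [486.7 203.9  38.1] [-0.4  0.7  0.9] 4.6 0.0
7.99 [480.1 194.9  38.1] [ 0.4  1.4 -0.1] 5.0 0.0
8.36 [475.4 184.4  38.1] [0.7 0.1 0.2] 5.1 0.0
8.72 [473.1 173.2  38.1] [-0.3  0.3 -0.2] 5.5 0.0
9.09 [473.2 161.7  38.1] [ 0.2  0.6 -0.6] 4.9 0.0
9.46 [475.7 150.5  38. ] [-0.5 -0.2 -0.5] 5.0 0.0
```

Run:
```python
from h import *
o=rep("wrist",("post","carrier")); rep("side",("post","carrier"))
cv2.imwrite("pics/w3.png",o["pixels"][:,:,::-1])
```

```text
wrist post []
wrist carrier [(0.6, [526.3, 165.6, 2.5])]
side post [(0.69, [499.7, 207.6, 60.1])]
side carrier [(0.83, [523.1, 171.3, 5.3])]
```

View pics/w3.png

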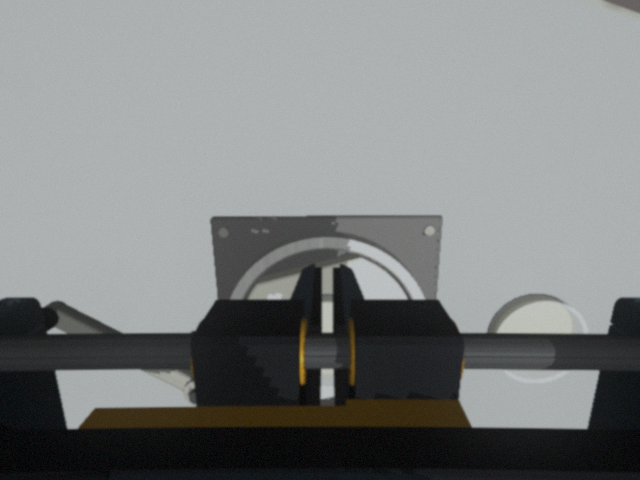

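The carrier did not turn: the post is still at (499,207) and the fingers closed beside it. I'll retry centred on the post and check with the side camera before closing.

Run:
```python
from h import *
phi=np.radians(106)
p=manip.read_state()["eef_pos"]; manip.move_l([p[0],p[1],75],vel=150)
manip.set_gripper(36,15)
a,b=turn(phi,r=47,z=75); manip.move_l(a,b,vel=150)
manip.move_l(turn(phi,r=47)[0],vel=80,stop_force=8); st()
def crop(n,c):
    o=eyes.capture(c); u0,v0=(170,150) if c=="side" else (170,190)
    g=o["pixels"][v0:v0+140,u0:u0+180]; return cv2.resize(g,None,fx=2.2,fy=3.2*2.2/3.2,interpolation=cv2.INTER_CUBIC)
A=np.vstack([np.hstack([crop(0,"side"),crop(0,"scene")])])
manip.set_gripper(5,15); st()
B=np.vstack([A[:290],np.hstack([crop(0,"side"),crop(0,"scene")])[:290]])
cv2.imwrite("pics/c4.png",B[:600,:800,::-1])
```

```text
12.87 [498.  206.2  37.7] [0.3 0.6 0.3] 36.5 0.0
13.62 [498.2 206.2  38. ] [ 1.  -1.4  0.3] 4.5 0.0
```

View pics/c4.png

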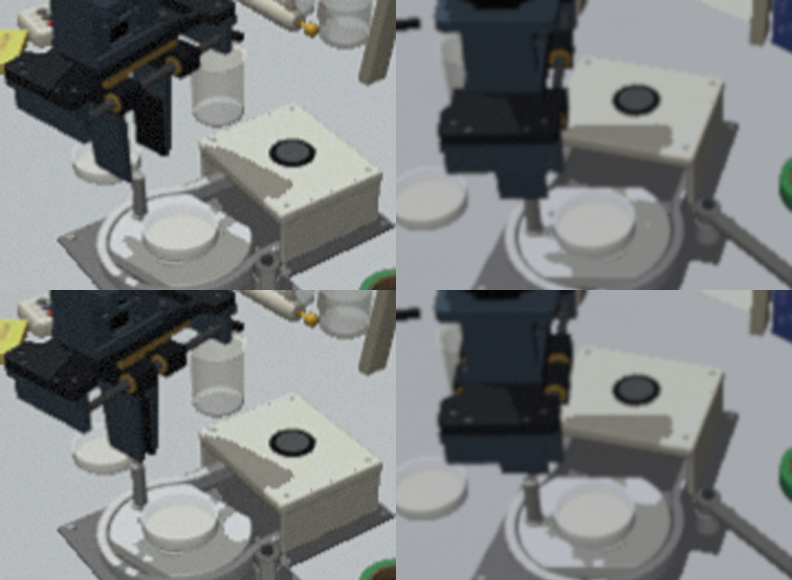

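The fingertips appear to hang above the post top. In the side crop they end near (120,180), at the level of the post top at (138,175). I'll measure the real fingertip position from depth.

Run:
```python
from h import *
s=st(); print(s["qpos"],s["ee_rot"])
for c in ("side","scene"):
    o=eyes.capture(c); P=cloud(o); im=o["pixels"].astype(int)
    dark=(im.sum(2)<200)
    m=dark&(np.hypot(P[...,0]-498,P[...,1]-206)<32)&(P[...,2]>25)&(P[...,2]<140)
    Q=P[m]; print(c,len(Q))
    for z in range(30,130,10):
        q=Q[(Q[:,2]>=z)&(Q[:,2]<z+10)]
        if len(q): print(z,len(q),q.min(0).round(),q.max(0).round())
    pq=P[(np.hypot(P[...,0]-499,P[...,1]-206)<12)&~dark&(P[...,2]>40)&(P[...,2]<75)]
    print("post?",len(pq), pq.mean(0) if len(pq) else "", pq[:,2].max() if len(pq) else "")
```

```text
13.72 [498.2 206.2  38. ] [ 0.8 -0.3 -0.2] 4.9 0.0
[ 3.49263111e-01  3.43175025e-01  2.10671127e+00 -2.27497301e-05
  6.91678783e-01 -2.72072848e-01] [1.43597933e+00 2.79416949e+00 1.63039639e-05]
side 592
30 1 [503. 203.  39.] [503. 203.  39.]
70 7 [495. 189.  78.] [514. 200.  80.]
80 82 [481. 185.  80.] [517. 210.  90.]
90 97 [480. 184.  90.] [518. 213. 100.]
100 104 [479. 184. 100.] [518. 212. 110.]
110 102 [479. 184. 110.] [519. 211. 120.]
120 106 [478. 182. 120.] [519. 208. 130.]
post? 83 [499.19699132 203.1599467   53.91996025] 63.59482341036767
scene 83
70 2 [494. 196.  76.] [512. 197.  77.]
80 76 [479. 185.  80.] [497. 212.  90.]
90 3 [483. 187.  90.] [494. 204.  91.]
post? 91 [496.50635104 203.33954297  52.86472786] 62.65007858848219
```

The depth shows the true fingertips at z ≈ 78–80 while the state reports 38, so the real tips sit about 40 mm behind the reported TCP. I'll correct for that, descend with a force guard and verify again.

```bash
sed -i 's/^Z=38/Z=-1  # reported TCP z; measured: real fingertips are ~40 mm higher/' h.py
cat >> h.py <<'E'
def tips(c="side",r=32):
    e=manip.read_state()["eef_pos"]; o=eyes.capture(c); P=cloud(o); d=o["pixels"].astype(int).sum(2)<200
    Q=P[d&(np.hypot(P[...,0]-e[0],P[...,1]-e[1])<r)&(P[...,2]>15)&(P[...,2]<160)]
    print("tip z",np.sort(Q[:,2])[:8].round(1),"eef z",round(e[2],1))
E
python3 - <<'E'
from h import *
manip.set_gripper(36,15)
phi=np.radians(106)
try:
    print(manip.move_l(turn(phi,r=48)[0],vel=50,stop_force=6)); st(); tips()
    manip.set_gripper(5,15); st()
except manip.PlanningError as e: print(e)
E
```

```text
False
15.4 [497.7 207.1  -0.8] [-0.2 -0.6 -0.4] 35.9 0.0
tip z [24.1 29.2 37.8 39.3 39.6 39.7 39.8 40.7] eef z -0.8
15.95 [497.7 207.1  -0.9] [-0.1 -0.   1.5] 11.6 15.0
```

Post gripped (11.6 mm, 15 N). Now I turn it.

Run:
```python
from h import *
for f in np.radians(np.linspace(106,180,7))[1:]:
    a,b=turn(f,r=48)
    if manip.move_l(a,b,vel=70,stop_force=30): print("stop",np.degrees(f)); break
    st()
manip.set_gripper(22); st()
a,b=turn(np.pi,r=54); manip.move_l(a,b,vel=80,stop_force=10)
manip.set_gripper(5,15); s=st()
o=eyes.capture("side");cv2.imwrite("pics/s5.png",cv2.resize(o["pixels"][170:320,180:380],None,fx=3,fy=3,interpolation=cv2.INTER_CUBIC)[:,:,::-1])
```

```text
16.32 [490.  200.2  -0.9] [-0.2 -0.1  1.2] 11.4 15.0
16.68 [484.1 191.9  -0.9] [0.7 0.1 1.4] 11.6 15.0
17.05 [479.9 182.5  -1. ] [-0.3  0.3  2.1] 11.7 15.0
17.42 [477.8 172.4  -1. ] [-0.3  0.4  2.4] 11.3 15.0
17.78 [478.  162.1  -1. ] [-0.6 -0.5  2.4] 11.3 15.0
18.15 [480.4 152.1  -1. ] [ 0.8 -0.7  0.8] 11.3 15.0
18.54 [480.2 152.   -1.1] [-0.3  0.2  0. ] 22.2 0.0
19.12 [474.7 149.9  -1. ] [-0.2  0.5 -0.1] 11.7 15.0
```

View pics/s5.png

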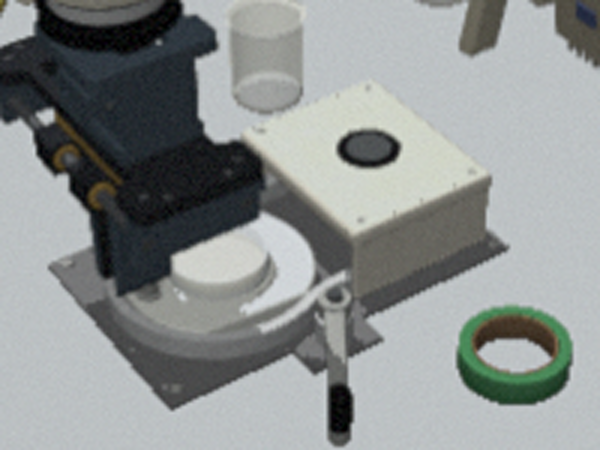

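The carrier is turned, with the post trailing at crop (130,290) and the dish at (220,260). Before sliding I check the gripper body's clearance over the hood.

Run:
```python
from h import *
e=manip.read_state()["eef_pos"]
for c in ("side","scene"):
    o=eyes.capture(c); P=cloud(o); d=o["pixels"].astype(int).sum(2)<220
    L=P[...,:2]-np.array(e[:2]); x=L@[np.cos(Y),np.sin(Y)]; y=L@[-np.sin(Y),np.cos(Y)]
    for lo,hi in ((0,10),(10,18),(18,25),(25,32),(32,40),(40,50)):
        Q=P[d&(x>lo)&(x<hi)&(abs(y)<95)&(P[...,2]>30)&(P[...,2]<250)]
        print(c,lo,hi,len(Q),np.sort(Q[:,2])[:6].round())
```

```text
side 0 10 517 [32. 32. 37. 41. 41. 41.]
side 10 18 381 [38. 40. 42. 43. 44. 45.]
side 18 25 278 [119. 119. 119. 120. 120. 120.]
side 25 32 198 [119. 119. 120. 120. 121. 121.]
side 32 40 104 [119. 120. 120. 122. 122. 123.]
side 40 50 0 []
scene 0 10 477 [36. 40. 40. 40. 40. 41.]
scene 10 18 346 [ 62.  75.  95.  98.  99. 102.]
scene 18 25 253 [119. 121. 122. 130. 130. 131.]
scene 25 32 197 [122. 128. 129. 129. 130. 130.]
scene 32 40 54 [115. 140. 156. 156. 156. 156.]
scene 40 50 0 []
```

The body is at z 119, which clears the hood. Now I slide along the slot under a force guard.

Run:
```python
from h import *
b=down(Y+np.pi)
for x in (-30,-10,10,25,40):
    h=manip.move_l(dk(x,0,Z),b,vel=50 if x<30 else 30,stop_force=20); s=st(); print(x,h,todk(s["eef_pos"]).round(1))
    if h: break
```

```text
19.9 [497.4 158.   -1. ] [1.1 0.8 0.3] 11.1 15.0
-30 False [-29.8  -0. ]
20.45 [516.3 164.7  -1. ] [0.3 1.2 0.6] 11.3 15.0
-10 False [-9.7 -0. ]
21.0 [535.2 171.4  -1. ] [-0.  -0.2  0.8] 11.4 15.0
10 False [10.3 -0. ]
21.45 [549.3 176.4  -1. ] [0.9 0.1 0.3] 11.9 15.0
25 False [25.2 -0. ]
22.1 [562.7 181.3  -1.3] [-5.3 -1.6  4.8] 11.5 15.0
40 False [39.5  0. ]
```

It stopped at 5 N. To be sure it's home I'll release, back off, and press from behind with closed fingers.

Run:
```python
from h import *
manip.set_gripper(24); b=down(Y+np.pi)
manip.move_l(dk(8,0,Z),b,vel=100,stop_force=10)
manip.set_gripper(0,20); st()
h=manip.move_l(dk(32,0,Z),b,vel=25,stop_force=14); s=st(); print(h,todk(s["eef_pos"]).round(1))
manip.move_l(dk(0,0,Z),b,vel=100); manip.move_l(dk(0,0,45),b,vel=150)
manip.move_l(dk(-70,-20,120),b,vel=250)
o=eyes.capture("wrist"); cv2.imwrite("pics/w6.png",o["pixels"][:,:,::-1]); 
for q in ("post","gate_pin","gate_pivot","hood"):
    print(q,[(round(d["p"],2),np.round(d["at"],1),todk(d["at"]).round(1)) for d in models.pinpoint(q,"wrist")[:1]])
st()
```

```text
23.51 [533.1 170.7  -1. ] [0.2 0.2 0.4] 0.0 0.0
24.18 [547.  175.8  -1.7] [-2.4 -1.   0.8] 0.4 1.2
True [22.9  0.1]
post []
gate_pin [(0.75, array([556.3,   3. ,  65.8]), array([ -26.3, -165.8]))]
gate_pivot []
hood []
25.83 [466.2 125.9 118.9] [ 0.5 -0.3 -0.2] 0.9 0.0
```

View pics/w6.png

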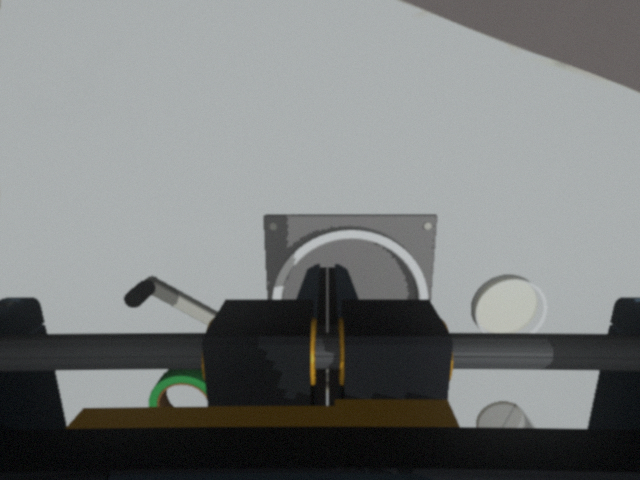

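The push ended firmly at x = 22.9 (nominal 22), so the carrier is home. The picture shows the empty well with its wall, the gate pin at about (140,293), and the spare dish undisturbed at (505,305). Now I swing the gate.

```bash
cat >> h.py <<'E'
def gate(g,d,z):
    g=np.radians(g); u=g+np.pi/2; t=g+np.pi
    return dk(29.5+100*np.cos(u)+d*np.cos(t), -82+100*np.sin(u)+d*np.sin(t), z), down(Y+g)
E
python3 - <<'E'
from h import *
a,b=gate(147,42,60); manip.move_pose(a,b); print(np.round(manip.read_state()["qpos"],2))
manip.move_l(gate(147,42,1)[0],vel=120,stop_force=8); st()
for g in list(range(147,10,-15))+[6,0,-4]:
    a,b=gate(g,23,1)
    h=manip.move_l(a,b,vel=80 if g>12 else 30,stop_force=9)
    if h: print("stop at",g); break
s=st(); p=todk(s["eef_pos"]); print(p.round(1))
E
```

```text
[-0.05  0.38  1.99  0.    0.77 -1.39]
27.28 [598.7  -6.1   1.5] [ 0.8  0.6 -0.8] 0.3 0.0
stop at -4
33.8 [5.252e+02 1.876e+02 1.000e-01] [-0.8 -1.1  1. ] 0.6 1.2
[ 6.3 18.6]
```

Run:
```python
from h import *
b=down(Y)
manip.move_l(dk(-15,18,1),b,vel=60); manip.move_l(dk(-20,18,90),b,vel=150)
manip.move_pose([520,170,330],down(Y+np.pi))
o=eyes.capture("wrist"); P=cloud(o)
for q in ("post","gate_pin","gate_pivot","hood","spare_dish","tape_roll","beaker"):
    print(q,[(round(d["p"],2),np.round(d["at"],1),todk(d["at"]).round(1)) for d in models.pinpoint(q,"wrist")[:1]])
cv2.imwrite("pics/w7.png",cv2.resize(o["pixels"][110:330,160:480],None,fx=2.4,fy=2.4,interpolation=cv2.INTER_CUBIC)[:,:,::-1]);st()
```

```text
post [(0.85, array([566. , 181.4,  56.5]), array([42.6, -1. ]))]
gate_pin [(0.83, array([548.6, 194.8,  63.6]), array([30.8, 17.5]))]
gate_pivot [(0.93, array([582.5, 102.6,  38.3]), array([ 31.8, -80.7]))]
hood [(0.68, array([629.6, 201.6,  54.9]), array([109.3,  -3.3]))]
spare_dish [(0.57, array([487.5, 307.7,  -1.8]), array([ 11.1, 144.4]))]
tape_roll [(0.71, array([680.7,  59. ,   2.2]), array([ 109.6, -154.7]))]
beaker [(0.93, array([603.1, 360.1,   1.9]), array([137.5, 154.9]))]
38.12 [520. 170. 330.] [-1.1  0.   0.9] 0.4 0.0
```

View pics/w7.png

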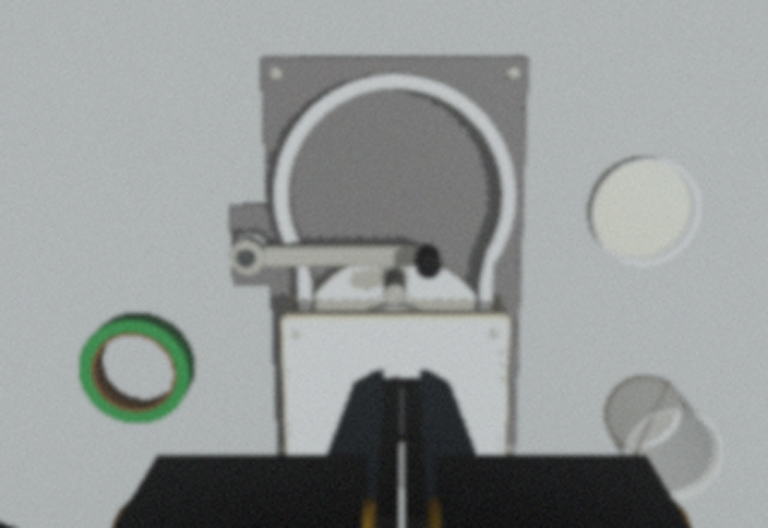

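The gate arm runs straight across from (248,257) to the pin at (428,260). The post at (395,285) is between it and the hood, and the neighbouring objects haven't moved. Handing in.

```bash
python3 -c "
from workcell import manip
print(manip.sign_off())"
```

```text
the job is handed in; nothing more can be done
None
```

The job is handed in at about 38 s: the last picture and contact readings show the carrier home under the hood with its post trailing, the gate shut behind it, and the spare dish, tape roll and beaker where they were; the first grip on the post missed because the real fingertips sit about 40 mm short of the reported TCP, which I corrected for.

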